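# Find the in-size slot of a plate holder with a go/no-go blade gauge

### The arm

A 6-joint arm with a two-finger parallel gripper is mounted at the origin on the work surface. World frame = base frame: x ahead of the robot, y to its left, z up, the work surface at z = 0. Lengths are in m, angles in degrees, forces in N, time in s.
With the tool pointing down it reaches from about 0.25 to 0.725 m from the base axis. Payload 9.7 kg.
Tool frame: the origin (TCP) lies between the finger pads; the fingertips stand 11 mm ahead of it and the grasp point (between the pads) lies 8 mm behind it; z points along the fingers, x is the direction in which the jaws open and shut, and the axes are right-handed (so a half turn about z gives the same grasp; the last joint's range is limited). The gripper opens to 85 mm and grips with 20 to 120 N. Pads are 22 mm wide; open, the fingers measure 114 mm over their backs; the gripper's body (76 mm by 85 mm) begins 54 mm behind the grasp point. The pads swing forward as they close: fully open they stand 13 mm farther back than shut.
Start: joints at [-71.906, 4.979, 10.078, 95.1, 0, 90], TCP at [0.171, -0.523, 0.242] pointing down, gripper open.
Joint ranges: [-179.16, 179.16], [-48.56, 103.87], [-65.8, 70.77], [-126.05, 130.52], [-82.76, 87.17], [-180, 180]. Speed limits (degrees/s): [127.2, 127.2, 147.25, 180, 180, 180].

### API

Orientations are given as [roll, pitch, yaw] about the fixed x, y, z axes, in that order (R = Rz(yaw) Ry(pitch) Rx(roll)).
In Python, from workcell import get_obs, camera, job_done gives the robot as it stands.
- The arm moves only by the tool arm_command, never from a script. Its argument "increments" is a list of rows, each a list of 2 entries, a list of its own where there are three numbers: the shift along the tool's x, y, z in units of 25 mm (1.0 is 25 mm), then the turn about the tool's z in units of 6 degrees (1.0 is 6 degrees). In form: [[[dx, dy, dz], roll], ...]. A call has 1 to 5 rows; each row is the pose to reach, as a shift and turn from the pose measured when the call began, along the tool's axes at that moment; what a row does not reach only later rows make up. A row lasts 1/10 s, in which the tool goes at most 50 mm and 8.59 degrees, less where a joint would pass 70% of its speed; a pose out of reach is approached as far as the arm can. A call with a gripper value outside its range is refused whole. "claw" is the closure, from -1 (fully open) to 1 (shut), so that 0 is half open, set as the call begins (left out, the last holds). The fingers move at their own pace and stop on an object; "force" is the grip in N (left out, the last holds). Time passes only in rows, so rows that repeat a pose let the fingers close. It gives the time, the measured TCP pose, the force and the opening at its end, in the units of the state.
- get_obs(): the state, without advancing time (a new reading comes with each control period).
- camera(name): name is "side" or "top"; returns a dict with "frame" (480x640x3 uint8, red, green, blue), "range_z" (480x640 float32, m along the optical axis (not along the pixel's ray), 0 where there is no reading), "K" (3x3 intrinsics, pixels), "k1" (the pictures are not rectified: a ray, as slopes to the right and down, at radius r is drawn at 1 + k1 r^2 times it, then the intrinsics apply), "R" (3x3) and "t" (3): a world point X has camera coordinates R X + t. Camera axes: x right, y down, z forward; pixel columns grow to the right and rows downward; lengths in m; the calibration is good to about 2 mm. A picture is of the moment at which its call begins.
- job_done(): hands the job in, once; it reports no verdict.
The state is a dict: "time": time; "q": joint angles; "qd": joint speeds; "joint_efforts": joint torques, N m; "ee_pos": TCP position; "tcp_rot": TCP orientation; "wrist_force": force on the tool from outside, world axes, zero at the start; "torque": the same for the moment, N m; "opening": finger opening in m.
Only numpy, scipy, OpenCV 4.12 (cv2) and the standard library are available. Lean on these libraries where they do the work, as an engineer would, in place of code of your own. Each camera call takes 0.05 s, during which the arm holds its last target.

### The job

One of the three look-alike slots of the plate holder is in size, one is too tight and one too wide, and you can only tell by feel. Take the sample bottle that was left on the holder and stand it upright on the open bench, and try the orange-handled go/no-go gauge in the slots and leave it standing, let go, in the slot that is in size: the thin end of the blade goes all the way in and the thicker shoulder stops it. Keep the sample bottle upright throughout and leave the other two bottles and the vial rack where they are.

Things in the scene. Friction and masses are not known exactly. Their poses are not given: they have to be found in the camera images.
- holder: White plate holder fixed to the bench, 64 (x) x 156 (y) x 75 mm high; origin at the centre of its underside, z up. Steel strips on top form three look-alike mouths with rounded lips, 26 mm long (x), 11 mm wide (y), 48 mm apart along y. Hidden 5 mm below each mouth and centred under it is the gap that counts: one is 3 mm wide (tight), one 7 mm (in size), one 14 mm (too wide), in any order.
- slot_1 (a point): centre of the mouth at the holder's -y end, level with the holder's top (75 mm above the bench). In each slot the gauge goes in from above, its thickness (y) along the holder's y. The gaps are 64 mm deep
- slot_2 (a point): centre of the middle mouth, level with the holder's top. How far the gauge's tip gets below the top: about 5 mm in the tight slot, 35 mm in the slot in size (shoulder on the gap's edges), 55 mm in the wide slot (handle on the holder's top)
- slot_3 (a point): centre of the mouth of the slot at the holder's +y end, level with the holder's top
- stand: aluminium block, 70 x 70 x 62 mm high on a 6 mm thick black rubber foot 90 mm square, fixed; origin at the centre of its underside. The gauge starts upright in its middle pocket (21 x 13 mm, 58 mm deep), handle resting on the stand's top, and lifts straight up out of it (55 mm of blade).
- gauge_handle (a point): centre of the gauge's orange handle: 22 mm in x, 18 mm in y, 45 mm tall (z, up). The gauge is 100 mm long, about 70 g, the same after a half turn about z. Below the handle hangs a steel blade 16 mm wide (x): first 25 mm of no-go blade 9 mm thick (y), with a rounded shoulder at its lower end, then 30 mm of go blade 5 mm thick with a round tip.
- gauge_tip (a point): lower end of the gauge's blade, on its centre line, 77.5 mm below gauge_handle; same axes
- sample_mid (a point): half-way up the small clear sample bottle with white cap, 32 mm diameter, 60 mm tall over the cap (its body narrows to a shoulder and neck a little above this point), about 60 g; it starts upright on the holder's top, on or beside a slot. z is its upright axis.
- red_bottle: white bottle with red cap, 42 mm diameter, 105 mm tall, stands on the bench near the holder; origin at the centre of its underside. Leave alone.
- amber_bottle: amber glass bottle with black cap, 46 mm diameter, 120 mm tall, stands on the bench beside the stand; origin at the centre of its underside. Leave alone.
- vial_rack: clear rack with white-capped vials, 60 (x) x 130 (y) x 70 mm tall, on the bench beyond the holder; origin at the centre of its underside. Leave alone.

How it is judged (in metres and radians):
At the end, for the whole second after the job is handed in: The released gauge stands in the in-size slot within 10 degrees of upright, its tip 32.5 to 40 mm below the holder's top (shoulder on the gap's edges), and the sample bottle stands upright (within 6 degrees) on the bench (z of gauge_tip in the frame of holder between 0.035 and 0.0425 m and x of gauge_tip in the frame of holder between -0.02 and 0.02 m and y of gauge_tip in the frame of holder between -0.06 and 0.06 m and angle between gauge_tip's own z axis and vertical below 0.17 rad and height (world z) of sample_mid between 0.025 and 0.035 m and angle between sample_mid's own z axis and vertical below 0.1 rad); the robot touches nothing.
It fails at once if the red-capped bottle is pushed more than 40 mm or tipped more than 20 degrees (distance of red_bottle from where it was at the start of the episode above 0.04 m or angle between red_bottle's own z axis and vertical above 0.35 rad).
It fails at once if the amber bottle is pushed more than 40 mm or tipped more than 20 degrees (distance of amber_bottle from where it was at the start of the episode above 0.04 m or angle between amber_bottle's own z axis and vertical above 0.35 rad).
It fails at once if the vial rack is pushed more than 40 mm or tipped more than 20 degrees (distance of vial_rack from where it was at the start of the episode above 0.04 m or angle between vial_rack's own z axis and vertical above 0.35 rad).
It fails at once if the sample bottle is tipped more than 30 degrees (angle between sample_mid's own z axis and vertical above 0.52 rad).
It also fails if it takes over 72 s, if anything falls off the work surface, if the arm or the gripper's body presses on something with over 40 N, if the wrist force passes 120 N, or if a joint passes its speed limit or range.

## Working session

There is one attempt and no reset: what is moved stays moved. The work goes in short steps, Python scripts to look and compute and a tool call to move; the robot and the scene stay as the last step left them, time stands still between calls to the robot, and variables do not carry over. Pictures are saved under pics/ and viewed, and the job is handed in when it is done.

Besides the shell and the picture viewer there is one more tool, called in YAML: its name, and indented under it one key for each argument. arm_command: Moves the arm, as the interface text tells. Its arguments: {"type":"object","properties":{"increments":{"type":"array"},"claw":{"type":"number"},"force":{"type":"number"}},"required":["increments"]}

```bash
ls; mkdir -p pics; cat > h.py <<'E'
import numpy as np, cv2
from workcell import get_obs, camera, job_done
def pts(c):
    d=c["range_z"]; K=c["K"]; k1=c["k1"]
    v,u=np.mgrid[0:480,0:640].astype(float)
    xd=(u-K[0,2])/K[0,0]; yd=(v-K[1,2])/K[1,1]
    uv=cv2.undistortPoints(np.stack([u.ravel(),v.ravel()],1).reshape(-1,1,2),K,np.array([k1,0,0,0.])).reshape(480,640,2)
    P=np.stack([uv[...,0]*d,uv[...,1]*d,d],-1)
    W=(P-c["t"])@c["R"]
    W[d==0]=np.nan
    return W
def proj(c,X):
    X=np.atleast_2d(np.array(X,float))
    return cv2.projectPoints(X,cv2.Rodrigues(np.array(c["R"]))[0],np.array(c["t"],float),np.array(c["K"]),np.array([c["k1"],0,0,0.]))[0].reshape(-1,2)
def snap(n):
    cs={}
    for k in ("side","top"):
        c=camera(k); cs[k]=c
        cv2.imwrite(f"pics/{n}_{k}.png",c["frame"][...,::-1])
        np.savez(f"{n}_{k}.npz",**c)
    return cs
E
python3 - <<'E'
from h import *
print(get_obs())
cs=snap("a")
for k,c in cs.items(): print(k,c["K"],c["k1"],-np.array(c["R"]).T@c["t"])
E
```

```text
pics
{'time': 0.0, 'q': array([-7.19069237e+01,  5.01188125e+00,  1.00340243e+01,  9.50977474e+01,
        1.22751693e-04,  8.99995669e+01]), 'qd': array([-0.01989786,  0.14955947,  0.06066675, -0.06649378, -0.05001945,
       -0.0290095 ]), 'joint_efforts': array([-7.81439594e-04, -5.20394218e+01,  4.64792490e+01,  1.69214403e-02,
       -6.72271403e-05,  4.90725796e-06]), 'ee_pos': array([ 0.17074638, -0.52261117,  0.2415717 ]), 'tcp_rot': array([-1.79999877e+02,  7.56043296e-02, -7.19064905e+01]), 'wrist_force': array([-0.36173281,  0.35964334,  0.66395539]), 'torque': array([-0.00518532,  0.00493406,  0.03495878]), 'opening': 0.08535353925621825}
side [[541.39277292   0.         326.12956476]
 [  0.         541.39277292 243.22275029]
 [  0.           0.           1.        ]] -0.07193062951575473 [0.03039185 0.64418192 0.58585717]
top [[455.66573728   0.         314.47299999]
 [  0.         455.66573728 245.01129303]
 [  0.           0.           1.        ]] 0.03754973732475041 [ 0.48916655 -0.01388665  0.7310046 ]
```

View pics/a_top.png

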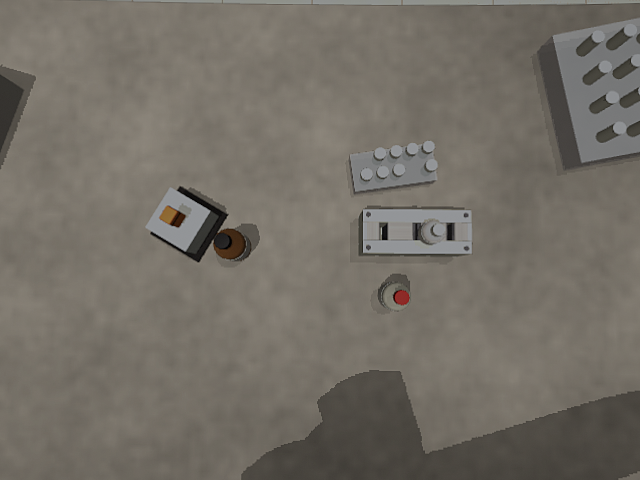

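View pics/a_side.png

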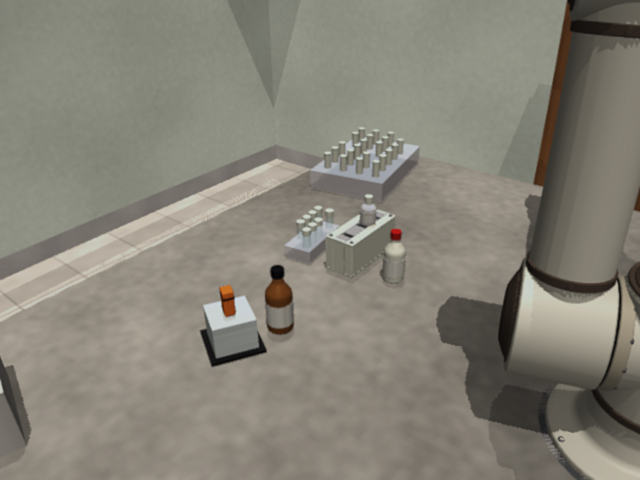

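The top view shows the holder at about (416,232) with the sample bottle at (432,231), slot mouths at about (384,231) and (450,231), the gauge at (172,215), and the red cap at (401,297). In the side view the gauge handle is at (227,300). Next I measure these from the range data.

```bash
cat > m.py <<'E'
from h import *
c=dict(np.load("a_top.npz")); s=dict(np.load("a_side.npz"))
W=pts(c); S=pts(s)
def box(W,u0,u1,v0,v1,z0,z1):
    P=W[v0:v1,u0:u1].reshape(-1,3); return P[(P[:,2]>z0)&(P[:,2]<z1)]
def rect(P,n):
    r=cv2.minAreaRect((P[:,:2]*1000).astype(np.float32)); print(n,len(P),"z",np.median(P[:,2]).round(4),"rect c",np.round(r[0],1),np.round(r[1],1),round(r[2],1))
rect(box(W,350,485,195,265,.070,.080),"holder top")
rect(box(W,140,230,180,265,.060,.074),"stand top")
rect(box(W,140,230,180,265,.105,.125),"gauge top T")
P=box(S,205,245,275,320,.078,.125); rect(P,"gauge S"); print(P.min(0),P.max(0))
P=box(W,405,460,205,255,.085,.15); rect(P,"sample T"); print(P[:,2].max()); rect(P[P[:,2]>.125],"sample cap T")
P=box(S,350,385,185,235,.085,.15); rect(P,"sample S"); rect(P[P[:,2]>.125],"sample cap S")
rect(box(W,375,425,265,320,.095,.115),"red cap")
rect(box(W,375,425,265,320,.02,.115),"red all")
rect(box(W,205,260,215,270,.11,.13),"amber cap")
rect(box(W,340,445,130,200,.03,.08),"rack")
print("floor",np.nanmedian(W[300:400,450:600,2]),np.nanmedian(S[380:440,280:400,2]))
t=cv2.resize(c["frame"][190:310,340:500][...,::-1],None,fx=5,fy=5,interpolation=cv2.INTER_CUBIC); cv2.imwrite("pics/a_hz.png",t)
t=cv2.resize(c["frame"][170:280,130:270][...,::-1],None,fx=5,fy=5,interpolation=cv2.INTER_CUBIC); cv2.imwrite("pics/a_sz.png",t)
t=cv2.resize(s["frame"][180:300,280:440][...,::-1],None,fx=5,fy=5,interpolation=cv2.INTER_CUBIC); cv2.imwrite("pics/a_hs.png",t)
E
python3 m.py
```

```text
holder top 4102 z 0.0755 rect c [ 564.  -154.2] [ 65.4 156.5] 0.4
stand top 1938 z 0.0625 rect c [562.5 168.9] [134.6  71.8] 60.2
gauge top T 438 z 0.118 rect c [559.8 156.1] [107.4  22.4] 65.1
gauge S 289 z 0.0986 rect c [574.9 197.4] [18.8 23.6] 60.3
[0.56022969 0.1848813  0.07818092] [0.58847028 0.2093208  0.10918177]
sample T 536 z 0.1144 rect c [ 559.5 -167.8] [33.4 28.8] 19.5
0.13878833641841706
sample cap T 146 z 0.1352 rect c [ 560.5 -169.4] [15.6 15.9] 1.5
sample S 360 z 0.1077 rect c [ 554.4 -165.1] [32.4 26.7] 33.2
sample cap S 55 z 0.1335 rect c [ 556.6 -167.8] [14.8 15.5] 74.4
red cap 192 z 0.105 rect c [ 469.3 -127. ] [19.6 19.9] 43.9
red all 754 z 0.0732 rect c [ 469.9 -126.2] [40.8 40.6] 6.5
amber cap 244 z 0.1202 rect c [541.9 117.2] [23.  21.2] 24.6
rack 2696 z 0.0383 rect c [ 669.6 -126.4] [ 59.6 129.1] 8.4
floor 0.0004843397279912657 0.0007416595139662187
```

```bash
sleep 1; ls pics
```

```text
a_hs.png
a_hz.png
a_side.png
a_sz.png
a_top.png
```

View pics/a_hz.png

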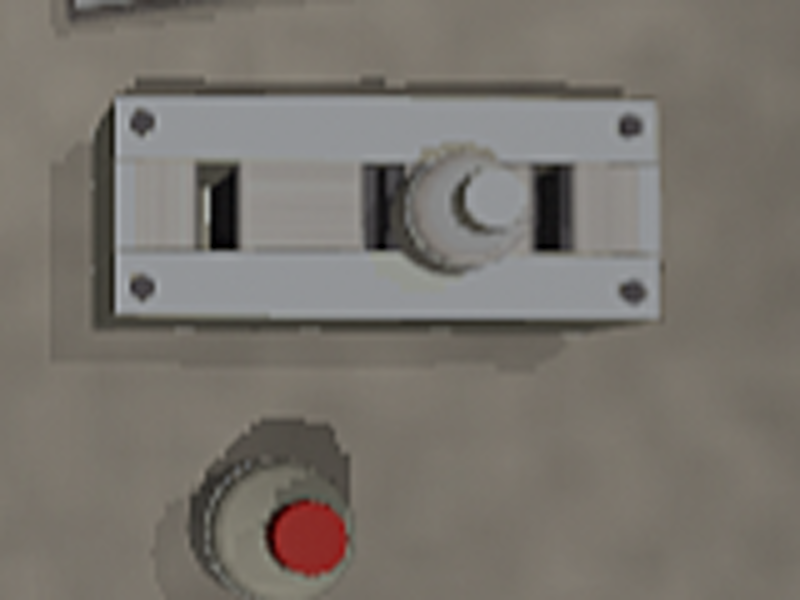

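View pics/a_sz.png

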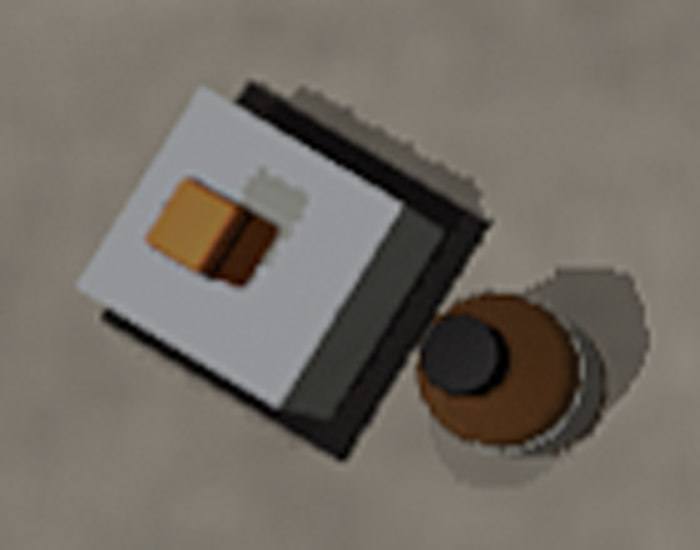

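View pics/a_hs.png

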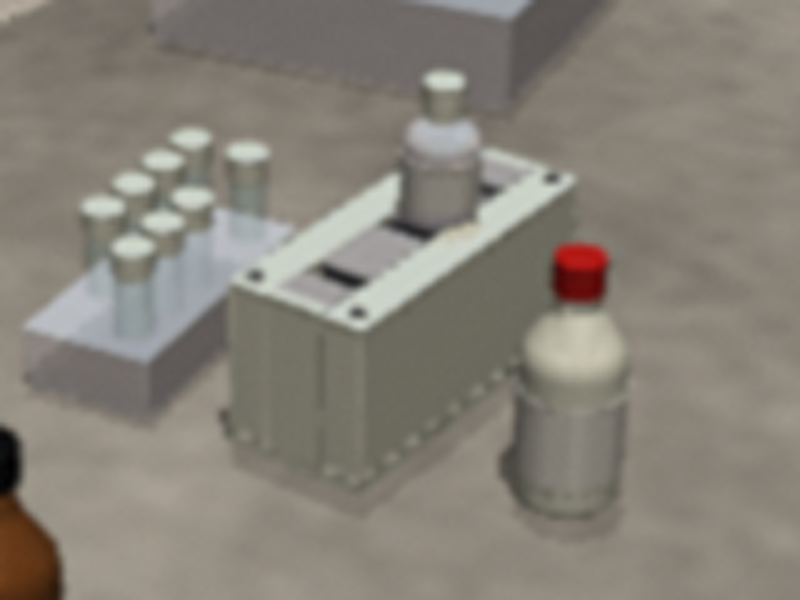

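```bash
cat >> m.py <<'E'
print("----")
# gauge top excluding amber
rect(box(W,150,200,190,235,.108,.125),"gauge top T")
P=box(W,140,212,180,265,.060,.074); 
k=(P[:,1]>.14)
rect(P[k],"stand top")
P=box(S,200,260,290,360,.060,.066); rect(P,"stand top S")
P=box(S,325,400,205,280,.073,.078); rect(P,"holder top S")
# holder edges robust
P=box(W,350,485,195,265,.073,.078)
for q in(1,99): print(np.percentile(P[:,0],q),np.percentile(P[:,1],q))
# Slot dark pixels
for u in (384,416,450):
  print(u,[ (x:=W[231,u+d]).round(4).tolist() for d in(-8,-4,0,4,8)])
E
python3 m.py | sed -n '/----/,$p'
```

```text
----
gauge top T 45 z 0.1084 rect c [577.7 195.3] [15.5 20.5] 60.0
stand top 1931 z 0.0625 rect c [578.  195.9] [72.3 72. ] 60.7
stand top S 1043 z 0.0629 rect c [577.2 196.3] [70.9 75.2] 59.5
holder top S 972 z 0.0752 rect c [ 556.  -146.2] [138.1 167. ] 34.7
0.5318403817691351 -0.23113916255801986
0.5962464829654684 -0.07731864007607808
384 [[0.5629, -0.0954, 0.0778], [0.571, -0.1107, 0.0066], [0.5677, -0.1127, 0.0373], [0.5636, -0.1132, 0.0742], [0.5636, -0.1189, 0.0744]]
416 [[0.5637, -0.1415, 0.0768], [0.5639, -0.1473, 0.0763], [0.5653, -0.1556, 0.0641], [0.5615, -0.1539, 0.0984], [0.56, -0.1562, 0.1123]]
450 [[0.5575, -0.1738, 0.1371], [0.5654, -0.1977, 0.0698], [0.566, -0.2049, 0.0648], [0.565, -0.2077, 0.0748], [0.5651, -0.2134, 0.0747]]
```

The top view shows the sample bottle straddling slot 2 and the steel between slots 2 and 1. The amber bottle is next to the stand, on the gauge's thickness side. Next is a helper that converts a target pose into increments.

```bash
cat > go.py <<'E'
import sys
from h import *
from scipy.spatial.transform import Rotation as Ro
# usage: go.py x y z yaw
x,y,z,yaw=map(float,sys.argv[1:5])
o=get_obs(); r=np.array(o["tcp_rot"]); R=Ro.from_euler("xyz",r,degrees=True)
d=R.inv().apply(np.array([x,y,z])-o["ee_pos"])/.025
X=R.as_matrix()[:,0]; cur=np.degrees(np.arctan2(X[1],X[0]))
dy=(yaw-cur+180)%360-180
print("t",round(o["time"],2),"pos",o["ee_pos"].round(4),"rpy",r.round(2),"F",o["wrist_force"].round(1),"op",round(o["opening"],4),"q",o["q"].round(0))
print("total",d.round(2),"turn",round(-dy/6,2),"dist mm",round(np.linalg.norm(d)*25))
E
python3 go.py 0.559 -0.1685 0.2 0
```

```text
t 0.1 pos [ 0.1708 -0.5226  0.2417] rpy [ 1.800e+02  7.000e-02 -7.191e+01] F [-0.1  0.3 -0.5] op 0.0855 q [-72.   5.  10.  95.  -0.  90.]
total [ -8.64 -19.16   1.68] turn -11.98 dist mm 527
```

arm_command:
  increments:
    - [[-0.7,-1.5,0.1],-1]
    - [[-1.4,-3.0,0.2],-2]
    - [[-2.1,-4.6,0.3],-3]
    - [[-2.8,-6.1,0.4],-4]
    - [[-3.5,-7.7,0.5],-5]
  claw: -1

```text
time: 0.6
ee_pos: [0.3273, -0.3783, 0.2289]
tcp_rot: [-180.0, 0.1, -41.7]
wrist_force: [1.2, 0.2, 0.1]
opening: 0.0855
```

```bash
python3 go.py 0.559 -0.1685 0.2 0
```

```text
t 0.6 pos [ 0.3273 -0.3783  0.2289] rpy [-1.7997e+02  8.0000e-02 -4.1690e+01] F [1.2 0.2 0.1] op 0.0855 q [-49.  -2.   1.  94.   0.  83.]
total [  1.34 -12.43   1.16] turn -6.95 dist mm 314
```

arm_command:
  increments:
    - [[0.2,-1.7,0.2],-1]
    - [[0.4,-3.4,0.4],-2]
    - [[0.6,-5.0,0.6],-3]
    - [[0.7,-6.7,0.7],-4]
    - [[0.9,-8.3,0.9],-5]

```text
time: 1.1
ee_pos: [0.4831, -0.2367, 0.2064]
tcp_rot: [-179.9, 0.1, -11.4]
wrist_force: [0.1, -0.2, 0.4]
opening: 0.0851
```

```bash
python3 go.py 0.559 -0.1685 0.16 0
```

```text
t 1.1 pos [ 0.4831 -0.2367  0.2064] rpy [-1.7993e+02  5.0000e-02 -1.1420e+01] F [ 0.1 -0.2  0.4] op 0.0851 q [-26.   3.   4.  91.   0.  75.]
total [ 2.44 -3.27  1.86] turn -1.9 dist mm 112
```

arm_command:
  increments:
    - [[0.7,-1.0,0.3],-0.6]
    - [[1.4,-2.0,0.6],-1.2]
    - [[2.0,-2.8,1.0],-1.7]
    - [[2.44,-3.27,1.5],-1.9]
    - [[2.44,-3.27,1.86],-1.9]

```text
time: 1.6
ee_pos: [0.5598, -0.1675, 0.158]
tcp_rot: [-179.9, 0.1, 0.1]
wrist_force: [-0.4, -0.1, -0.1]
opening: 0.0853
```

```bash
python3 go.py 0.559 -0.1685 0.092 0; python3 -c "
from h import *
snap('b')"
```

```text
t 1.6 pos [ 0.5598 -0.1675  0.158 ] rpy [-1.7989e+02  1.2000e-01  7.0000e-02] F [-0.4 -0.1 -0.1] op 0.0853 q [-17.   9.   5.  86.   0.  73.]
total [-0.03  0.04  2.64] turn 0.01 dist mm 66
```

View pics/b_side.png

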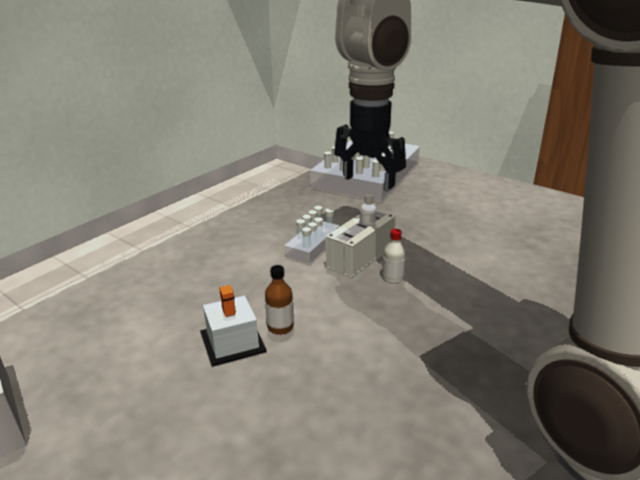

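The side view shows the gripper centred above the sample bottle at (370,205), with the jaws open along x. I descend now.

arm_command:
  increments:
    - [[0,0,0.6],0]
    - [[0,0,1.2],0]
    - [[0,0,1.8],0]
    - [[0,0,2.3],0]
    - [[0,0,2.64],0]

```text
time: 2.2
ee_pos: [0.5573, -0.1686, 0.0905]
tcp_rot: [-179.9, 0.3, -0.1]
wrist_force: [0.1, 0.2, 0.9]
opening: 0.0856
```

arm_command:
  increments:
    - [[0,0,0],0]
    - [[0,0,0],0]
    - [[0,0,0],0]
    - [[0,0,0],0]
    - [[0,0,0],0]
  claw: 0.1
  force: 20

```text
time: 2.7
ee_pos: [0.5575, -0.1687, 0.0909]
tcp_rot: [-179.9, 0.2, -0.1]
wrist_force: [-0.7, 0.2, 1.3]
opening: 0.0384
```

```bash
python3 go.py 0.559 -0.1685 0.092 0;python3 -c "
from h import *
c=camera('side'); cv2.imwrite('pics/c.png',cv2.resize(c['frame'][100:300,280:480][...,::-1],None,fx=3,fy=3))"
```

```text
t 2.7 pos [ 0.5575 -0.1687  0.0909] rpy [-1.7988e+02  2.4000e-01 -9.0000e-02] F [-0.7  0.2  1.3] op 0.0384 q [-17.   9.  -2.  79.   0.  73.]
total [ 0.06 -0.01 -0.04] turn -0.02 dist mm 2
```

View pics/c.png

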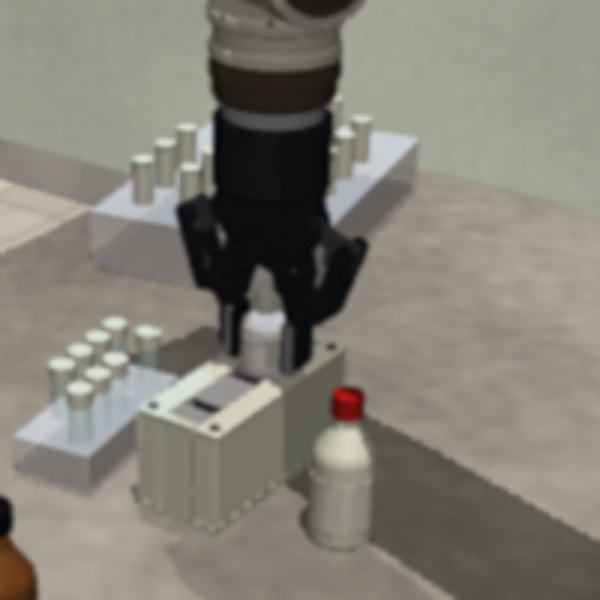

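The picture shows both pads flanking the bottle body at (262,340), just above the holder top. I close the gripper.

arm_command:
  increments:
    - [[0,0,0],0]
    - [[0,0,0],0]
    - [[0,0,0],0]
    - [[0,0,0],0]
  claw: 0.45
  force: 35

```text
time: 3.15
ee_pos: [0.5576, -0.1687, 0.0911]
tcp_rot: [-179.9, 0.2, -0.1]
wrist_force: [-0.9, 0.9, 2.7]
opening: 0.0308
```

arm_command:
  increments:
    - [[0,0,-0.2],0]
    - [[0,0,-0.5],0]
    - [[0,0,-1],0]
    - [[0,0,-1.5],0]

```text
time: 3.55
ee_pos: [0.5578, -0.1688, 0.1299]
tcp_rot: [-179.9, 0.2, -0.1]
wrist_force: [0.8, 0.3, -1.0]
opening: 0.0307
```

```bash
python3 go.py 0.559 -0.1685 0.27 0;python3 -c "
from h import *
c=camera('side'); cv2.imwrite('pics/d.png',cv2.resize(c['frame'][80:280,280:480][...,::-1],None,fx=3,fy=3))"
```

```text
t 3.55 pos [ 0.5578 -0.1688  0.1299] rpy [-1.7988e+02  2.1000e-01 -9.0000e-02] F [ 0.8  0.3 -1. ] op 0.0307 q [-17.   9.   2.  83.   0.  73.]
total [ 0.03 -0.02 -5.61] turn -0.02 dist mm 140
```

View pics/d.png

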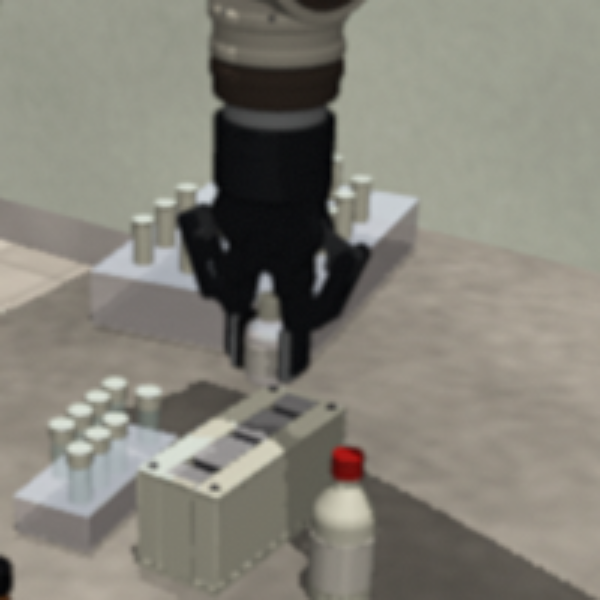

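The picture shows the bottle lifted clear and upright at (265,350), with all three mouths now visible. I lift further and carry it to the bench.

arm_command:
  increments:
    - [[0,0,-1],0]
    - [[0,0,-2],0]
    - [[0,0,-3],0]
    - [[0,0,-3.4],0]
    - [[0,0,-3.4],0]

```text
time: 4.1
ee_pos: [0.5593, -0.1694, 0.219]
tcp_rot: [-180.0, -0.1, -0.1]
wrist_force: [-0.3, 0.4, -1.1]
opening: 0.0313
```

```bash
python3 go.py 0.42 0.0 0.215 0;python3 -c "
from h import *
snap('e')"
```

```text
t 4.1 pos [ 0.5593 -0.1694  0.219 ] rpy [-1.7998e+02 -1.1000e-01 -1.0000e-01] F [-0.3  0.4 -1.1] op 0.0313 q [-17.   9.  12.  93.   0.  73.]
total [-5.58 -6.76  0.15] turn -0.02 dist mm 219
```

View pics/e_side.png

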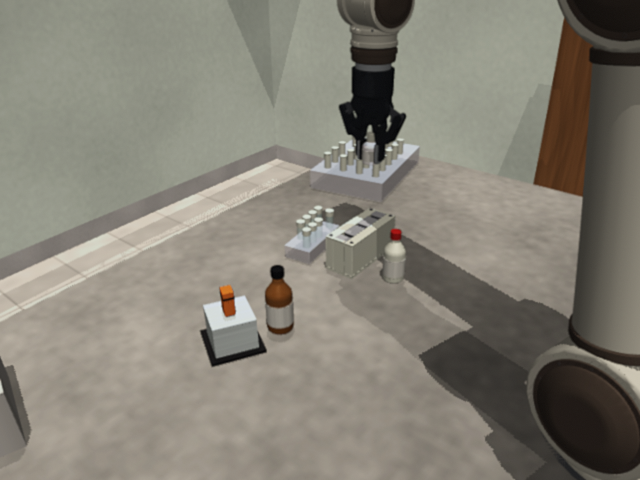

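The bottle hangs upright in the gripper at about (370,150), clear of everything.

arm_command:
  increments:
    - [[-0.9,-1.1,0],0]
    - [[-1.9,-2.3,0],0]
    - [[-2.9,-3.5,0],0]
    - [[-3.9,-4.7,0],0]
    - [[-4.9,-5.9,0],0]

```text
time: 4.7
ee_pos: [0.4347, -0.0205, 0.215]
tcp_rot: [-179.9, 0.2, -0.1]
wrist_force: [-0.1, 0.2, 0.2]
opening: 0.0315
```

```bash
python3 go.py 0.42 0.0 0.017 0
```

```text
t 4.7 pos [ 0.4347 -0.0205  0.215 ] rpy [-1.7991e+02  2.1000e-01 -1.2000e-01] F [-0.1  0.2  0.2] op 0.0315 q [ -3. -11.  -8.  93.   0.  87.]
total [-0.56 -0.81  7.92] turn -0.02 dist mm 200
```

arm_command:
  increments:
    - [[-0.5,-0.7,1],0]
    - [[-0.56,-0.81,2.4],0]
    - [[-0.56,-0.81,3.8],0]
    - [[-0.56,-0.81,5.2],0]
    - [[-0.56,-0.81,6.4],0]

```text
time: 5.2
ee_pos: [0.4185, 0.0002, 0.0518]
tcp_rot: [-179.9, 0.4, -0.1]
wrist_force: [0.5, 0.3, -0.8]
opening: 0.0307
```

```bash
python3 go.py 0.42 0.0 0.017 0;python3 -c "
from h import *
c=camera('side'); 
p=proj(c,[.42,0,0])[0].astype(int);print(p)
a,b=max(p[0]-100,0),max(p[1]-150,0)
cv2.imwrite('pics/f.png',cv2.resize(c['frame'][b:b+200,a:a+200][...,::-1],None,fx=3,fy=3))"
```

```text
t 5.2 pos [4.185e-01 2.000e-04 5.180e-02] rpy [-1.7991e+02  3.7000e-01 -1.0000e-01] F [ 0.5  0.3 -0.8] op 0.0307 q [ -0. -12. -27.  75.   0.  90.]
total [0.07 0.01 1.39] turn -0.02 dist mm 35
[377 319]
```

View pics/f.png

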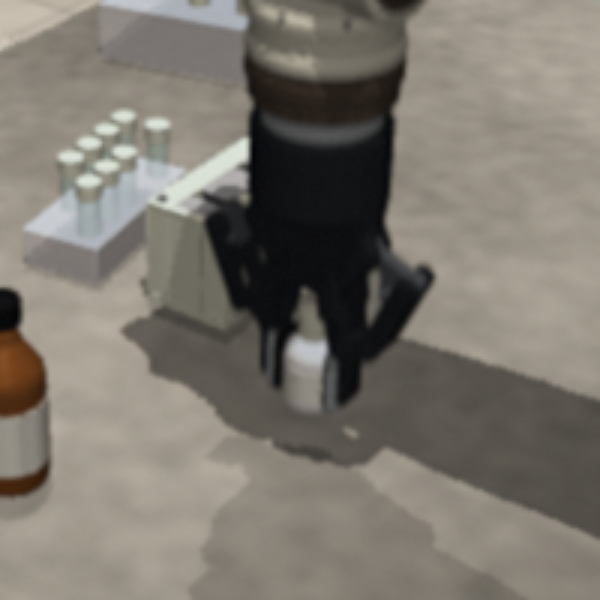

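The bottle is upright at (305,375) above clear bench. I lower it gently until contact.

arm_command:
  increments:
    - [[0,0,0.5],0]
    - [[0,0,0.9],0]
    - [[0,0,1.2],0]
    - [[0,0,1.35],0]
    - [[0,0,1.4],0]

```text
time: 5.75
ee_pos: [0.4158, 0.0002, 0.0158]
tcp_rot: [-179.9, 0.7, -0.1]
wrist_force: [-22.0, -0.1, 46.5]
opening: 0.0311
```

```bash
python3 go.py 0.42 0.0 0.016 0
```

```text
t 5.75 pos [4.158e-01 2.000e-04 1.580e-02] rpy [-1.7991e+02  6.9000e-01 -1.1000e-01] F [-22.   -0.1  46.5] op 0.0311 q [ -0. -11. -30.  71.   0.  90.]
total [ 0.17  0.01 -0.01] turn -0.02 dist mm 4
```

The bottle is in contact, pressing at 46 N. I ease off before releasing.

arm_command:
  increments:
    - [[0,0,0],0]
    - [[0,0,-0.03],0]

```text
time: 5.95
ee_pos: [0.4166, 0.0001, 0.0175]
tcp_rot: [-179.9, 0.6, -0.1]
wrist_force: [0.6, -0.0, -0.5]
opening: 0.0312
```

```bash
python3 go.py 0.42 0.0 0.016 0
```

```text
t 5.95 pos [4.166e-01 1.000e-04 1.750e-02] rpy [-1.7991e+02  5.8000e-01 -1.2000e-01] F [ 0.6 -0.  -0.5] op 0.0312 q [ -0. -11. -30.  71.   0.  90.]
total [0.14 0.01 0.06] turn -0.02 dist mm 4
```

arm_command:
  increments:
    - [[0,0,0.02],0]
    - [[0,0,0.03],0]

```text
time: 6.15
ee_pos: [0.4167, 0.0001, 0.0168]
tcp_rot: [-179.9, 0.6, -0.1]
wrist_force: [-1.1, 0.8, -0.7]
opening: 0.0312
```

arm_command:
  increments:
    - [[0,0,0],0]
    - [[0,0,0],0]
    - [[0,0,0],0]
    - [[0,0,0],0]
    - [[0,0,0],0]
  claw: -0.2

```text
time: 6.65
ee_pos: [0.4167, 0.0001, 0.0167]
tcp_rot: [-179.9, 0.6, -0.1]
wrist_force: [-0.8, 0.5, 0.0]
opening: 0.0511
```

```bash
python3 go.py 0.42 0.0 0.2 0;python3 -c "
from h import *
c=camera('side'); 
cv2.imwrite('pics/g.png',cv2.resize(c['frame'][170:370,277:477][...,::-1],None,fx=3,fy=3))"
```

```text
t 6.65 pos [4.167e-01 1.000e-04 1.670e-02] rpy [-1.7991e+02  5.6000e-01 -1.2000e-01] F [-0.8  0.5  0. ] op 0.0511 q [ -0. -11. -30.  71.   0.  90.]
total [ 0.06 -0.01 -7.33] turn -0.02 dist mm 183
```

View pics/g.png

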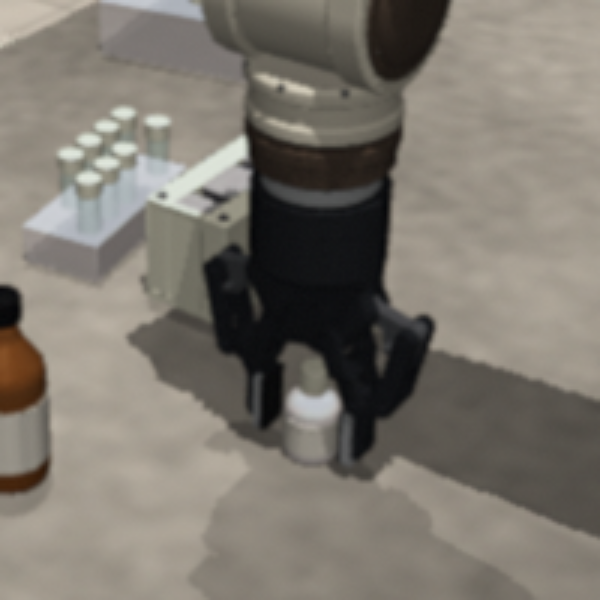

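The bottle stands upright at (312,430) with the fingers off it. I retreat straight up, then go to the gauge.

arm_command:
  increments:
    - [[0,0,-0.4],0]
    - [[0,0,-1.2],0]
    - [[0,0,-2.6],0]
    - [[0,0,-4.2],0]
    - [[0,0,-6],0]
  claw: -0.4

```text
time: 7.2
ee_pos: [0.4176, -0.0001, 0.1685]
tcp_rot: [-179.9, 0.6, -0.1]
wrist_force: [1.6, 1.1, -0.5]
opening: 0.0596
```

```bash
python3 - <<'E'
from h import *
cs=snap('g2')
for k,c in cs.items():
    W=pts(c)
    P=W.reshape(-1,3); P=P[np.isfinite(P[:,0])]
    m=(abs(P[:,0]-.417)<.04)&(abs(P[:,1])<.04)&(P[:,2]>.004)&(P[:,2]<.075); P=P[m]
    print(k,len(P),P[:,2].max() if len(P) else 0)
    for a,b in((.04,.05),(.053,.075)):
        q=P[(P[:,2]>a)&(P[:,2]<b)]; print(a,len(q),q.mean(0) if len(q) else 0)
E
python3 go.py 0.5778 0.1953 0.2 60
```

```text
side 501 0.06285120263816323
0.04 65 [0.41155875 0.0035631  0.04358395]
0.053 74 [0.41341373 0.00098317 0.05838722]
top 0 0
0.04 0 0
0.053 0 0
t 7.3 pos [ 4.203e-01 -1.000e-04  1.733e-01] rpy [-1.7991e+02  6.0000e-02 -1.2000e-01] F [-0.4  0.   0. ] op 0.0599 q [ -0. -14. -15.  89.   0.  90.]
total [ 6.28 -7.83 -1.06] turn -10.02 dist mm 252
```

View pics/g2_side.png

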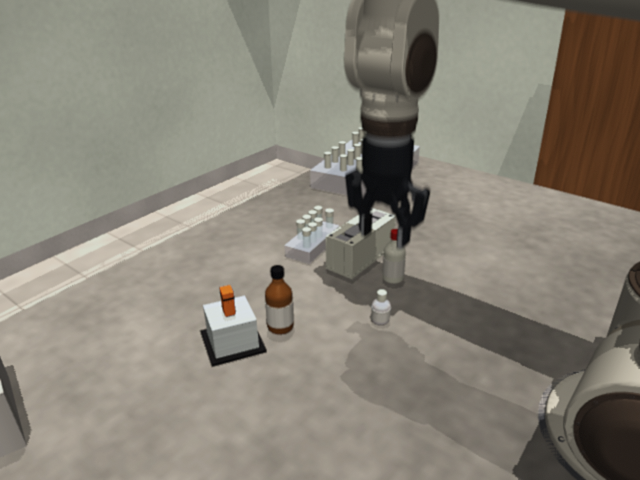

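The sample bottle stands upright on the open bench at (380,308). I move on to the gauge.

arm_command:
  increments:
    - [[0.5,-0.6,-0.4],-1]
    - [[1.1,-1.4,-0.9],-2]
    - [[1.8,-2.3,-1.2],-3]
    - [[2.6,-3.2,-1.2],-4]
    - [[3.4,-4.2,-1.2],-5]

```text
time: 7.8
ee_pos: [0.5064, 0.1055, 0.2043]
tcp_rot: [-179.9, -0.1, 30.1]
wrist_force: [-0.5, -0.4, 0.3]
opening: 0.0602
```

```bash
python3 go.py 0.5778 0.1953 0.2 60
```

```text
t 7.8 pos [0.5064 0.1055 0.2043] rpy [-1.7993e+02 -6.0000e-02  3.0110e+01] F [-0.5 -0.4  0.3] op 0.0602 q [12. -0.  1. 91.  0. 72.]
total [ 4.27 -1.67  0.18] turn -4.98 dist mm 115
```

arm_command:
  increments:
    - [[1,-0.4,0],-1.2]
    - [[2,-0.8,0],-2.4]
    - [[3,-1.2,0.1],-3.6]
    - [[3.9,-1.5,0.1],-4.5]
    - [[4.27,-1.67,0.18],-4.98]

```text
time: 8.3
ee_pos: [0.5786, 0.1967, 0.1998]
tcp_rot: [-180.0, -0.1, 60.3]
wrist_force: [-0.9, 0.1, 0.4]
opening: 0.0597
```

```bash
python3 go.py 0.5778 0.1953 0.08 60; python3 - <<'E'
from h import *
c=camera('side'); cv2.imwrite('pics/i.png',cv2.resize(c['frame'][170:370,130:330][...,::-1],None,fx=3,fy=3))
E
```

```text
t 8.3 pos [0.5786 0.1967 0.1998] rpy [-1.7995e+02 -9.0000e-02  6.0260e+01] F [-0.9  0.1  0.4] op 0.0597 q [19. 13. 14. 91.  0. 48.]
total [-0.07  0.    4.79] turn 0.04 dist mm 120
```

View pics/i.png

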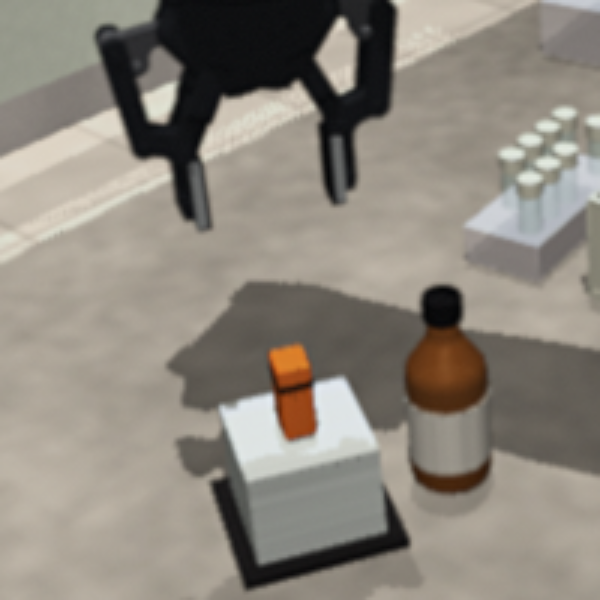

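The gripper is centred above the gauge handle at (293,390), with its jaws spanning the gauge's thickness and clear of the amber bottle at (448,400). I descend.

arm_command:
  increments:
    - [[-0.07,0,1],0]
    - [[-0.07,0,2],0]
    - [[-0.07,0,3],0]
    - [[-0.07,0,4],0]
    - [[-0.07,0,4.65],0]

```text
time: 8.85
ee_pos: [0.5769, 0.1952, 0.0814]
tcp_rot: [-179.9, 0.0, 60.3]
wrist_force: [-0.3, 0.5, -0.4]
opening: 0.0601
```

```bash
python3 go.py 0.5778 0.1953 0.082 60; python3 - <<'E'
from h import *
c=camera('side'); cv2.imwrite('pics/j.png',cv2.resize(c['frame'][170:370,130:330][...,::-1],None,fx=3,fy=3))
E
```

```text
t 8.85 pos [0.5769 0.1952 0.0814] rpy [-1.7986e+02  1.0000e-02  6.0280e+01] F [-0.3  0.5 -0.4] op 0.0601 q [19. 13.  1. 78.  0. 48.]
total [ 0.02  0.03 -0.02] turn 0.05 dist mm 1
```

View pics/j.png

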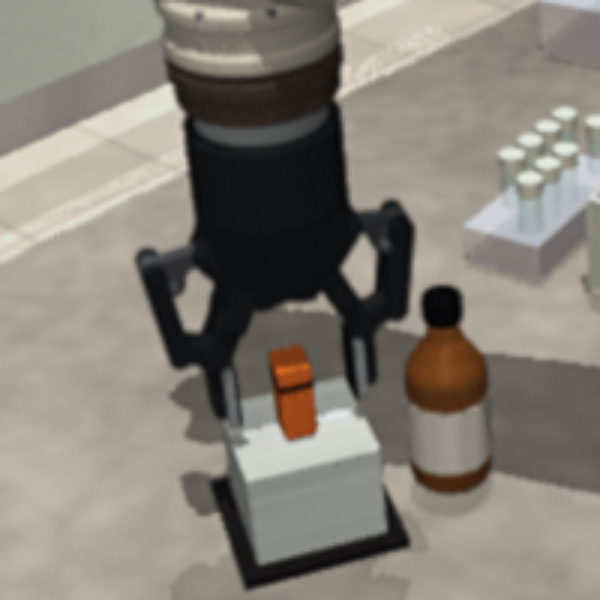

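The fingers straddle the handle, and the midpoint of the tips at about (297,407) lies on the handle. I close.

arm_command:
  increments:
    - [[0.02,0.03,0],0]
    - [[0.02,0.03,0],0]
    - [[0.02,0.03,0],0]
    - [[0.02,0.03,0],0]
    - [[0.02,0.03,0],0]
  claw: 0.85
  force: 50

```text
time: 9.4
ee_pos: [0.5775, 0.1951, 0.0804]
tcp_rot: [-179.8, 0.0, 60.3]
wrist_force: [-1.2, -0.9, 5.9]
opening: 0.0174
```

arm_command:
  increments:
    - [[0,0,0],0]
    - [[0,0,0],0]
    - [[0,0,0],0]

```text
time: 9.7
ee_pos: [0.5775, 0.1952, 0.0804]
tcp_rot: [-179.8, 0.0, 60.3]
wrist_force: [1.0, 0.3, 0.5]
opening: 0.0174
```

```bash
python3 go.py 0.5778 0.1953 0.082 60; python3 - <<'E'
from h import *
c=camera('side'); cv2.imwrite('pics/k.png',cv2.resize(c['frame'][170:370,130:330][...,::-1],None,fx=3,fy=3))
E
```

```text
t 9.7 pos [0.5775 0.1952 0.0804] rpy [-1.7983e+02  5.0000e-02  6.0280e+01] F [1.  0.3 0.5] op 0.0174 q [19. 13.  1. 78.  0. 48.]
total [ 0.01  0.01 -0.06] turn 0.05 dist mm 2
```

View pics/k.png

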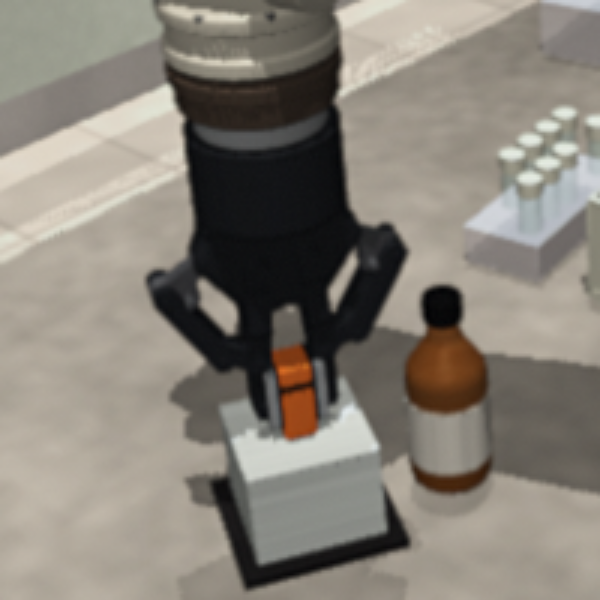

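The handle is gripped, with the opening at 17.4 mm and the pads at (265,400) and (322,400). The tip sits about 73.5 mm below the TCP. I lift straight up.

arm_command:
  increments:
    - [[0,0,-0.8],0]
    - [[0,0,-2],0]
    - [[0,0,-3.5],0]
    - [[0,0,-5.2],0]
    - [[0,0,-6.8],0]

```text
time: 10.25
ee_pos: [0.5777, 0.1949, 0.252]
tcp_rot: [-179.8, 0.1, 60.3]
wrist_force: [1.1, -0.3, 0.4]
opening: 0.0176
```

```bash
python3 go.py 0.564 -0.1062 0.24 90.4; python3 - <<'E'
from h import *
c=camera('side'); cv2.imwrite('pics/l.png',cv2.resize(c['frame'][100:300,130:330][...,::-1],None,fx=3,fy=3))
E
```

```text
t 10.25 pos [0.5777 0.1949 0.252 ] rpy [-1.7982e+02  5.0000e-02  6.0280e+01] F [ 1.1 -0.3  0.4] op 0.0176 q [19. 14. 21. 98.  0. 48.]
total [-10.73   5.5    0.47] turn -5.02 dist mm 302
```

View pics/l.png

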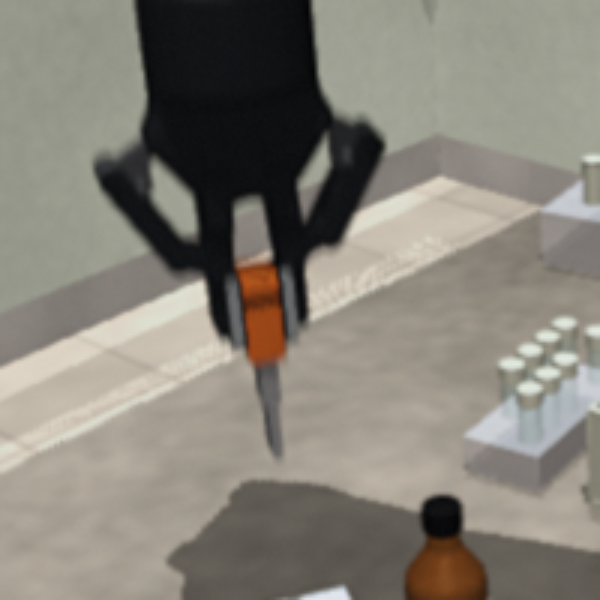

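The gauge is out, hanging straight below the fingers with its tip at (278,458). I carry it to slot 3, the nearest.

arm_command:
  increments:
    - [[-1.2,0.6,0],-0.6]
    - [[-2.6,1.3,0],-1.3]
    - [[-4.1,2.1,0],-2.1]
    - [[-5.6,2.9,0],-2.9]
    - [[-7.2,3.7,0.1],-3.6]

```text
time: 10.8
ee_pos: [0.5697, -0.0083, 0.2557]
tcp_rot: [179.7, -0.2, 82.1]
wrist_force: [0.6, -0.3, -0.1]
opening: 0.0176
```

```bash
python3 go.py 0.564 -0.1062 0.2 90.4
```

```text
t 10.8 pos [ 0.5697 -0.0083  0.2557] rpy [179.74  -0.24  82.11] F [ 0.6 -0.3 -0.1] op 0.0176 q [-1.  8. 15. 97.  0.  7.]
total [-3.92  0.3   2.21] turn -1.38 dist mm 113
```

arm_command:
  increments:
    - [[-1.2,0.1,0.2],-0.5]
    - [[-2.4,0.2,0.5],-1]
    - [[-3.4,0.3,1.0],-1.3]
    - [[-3.92,0.3,1.7],-1.38]
    - [[-3.92,0.3,2.21],-1.38]

```text
time: 11.3
ee_pos: [0.5634, -0.1077, 0.1985]
tcp_rot: [179.8, -0.2, 90.3]
wrist_force: [0.6, -0.0, -1.2]
opening: 0.0176
```

```bash
python3 go.py 0.564 -0.1062 0.155 90.4; python3 - <<'E'
from h import *
c=camera('side'); cv2.imwrite('pics/n.png',cv2.resize(c['frame'][100:300,280:480][...,::-1],None,fx=3,fy=3))
c=camera('top'); cv2.imwrite('pics/nt.png',cv2.resize(c['frame'][150:350,320:520][...,::-1],None,fx=3,fy=3))
E
```

```text
t 11.3 pos [ 0.5634 -0.1077  0.1985] rpy [179.78  -0.2   90.27] F [ 0.6 -0.  -1.2] op 0.0176 q [-11.   7.   8.  90.   0. -11.]
total [0.05 0.02 1.74] turn -0.02 dist mm 44
```

View pics/n.png

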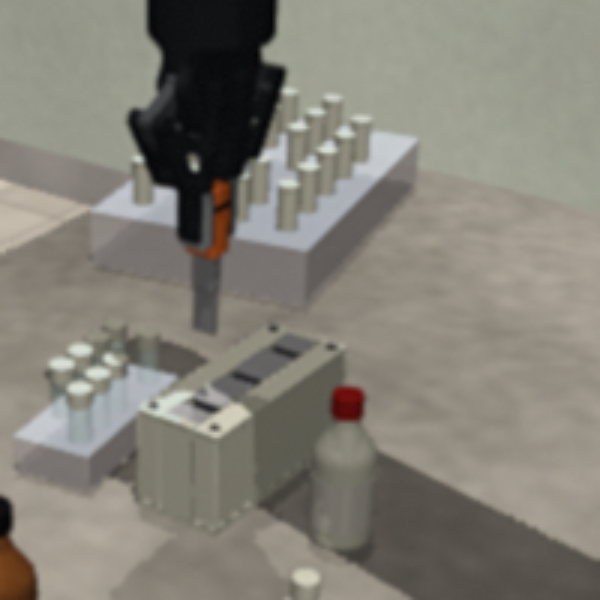

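View pics/nt.png

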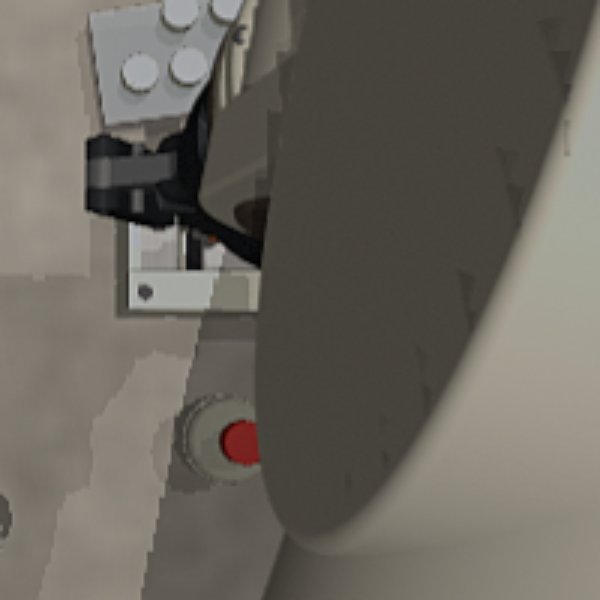

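In the side view the tip at (205,330) is above slot 3, which is at (203,406). The top view is mostly hidden by the arm. I lower the tip to just above the mouth.

arm_command:
  increments:
    - [[0.05,0.02,0.5],0]
    - [[0.05,0.02,1.1],0]
    - [[0.05,0.02,1.5],0]
    - [[0.05,0.02,1.6],0]
    - [[0.05,0.02,1.65],0]

```text
time: 11.9
ee_pos: [0.5637, -0.104, 0.1566]
tcp_rot: [179.9, -0.3, 90.4]
wrist_force: [-0.8, 0.8, -0.6]
opening: 0.0174
```

```bash
python3 go.py 0.564 -0.1062 0.145 90.4; python3 - <<'E'
from h import *
c=camera('side'); cv2.imwrite('pics/o.png',cv2.resize(c['frame'][180:280,300:420][...,::-1],None,fx=6,fy=6,interpolation=cv2.INTER_CUBIC))
f=lambda X:((proj(c,X)-[300,180])*6+2.5).round(0).tolist()
print("slots centre",f([[.564,-.1062+-.048*i,.075] for i in range(3)]))
print("tip",f([.564,-.1062,get_obs()["ee_pos"][2]-.0734]))
print("holder corners",f([[.564+a,-.1542+b,.075] for a in(-.032,.032) for b in(-.078,.078)]))
E
```

```text
t 11.9 pos [ 0.5637 -0.104   0.1566] rpy [179.9   -0.25  90.38] F [-0.8  0.8 -0.6] op 0.0174 q [-11.   7.   3.  86.   0. -11.]
total [-0.09  0.01  0.46] turn -0.0 dist mm 12
slots centre [[282.0, 327.0], [367.0, 272.0], [446.0, 219.0]]
tip [[283.0, 305.0]]
holder corners [[571.0, 213.0], [309.0, 394.0], [417.0, 164.0], [148.0, 334.0]]
```

View pics/o.png

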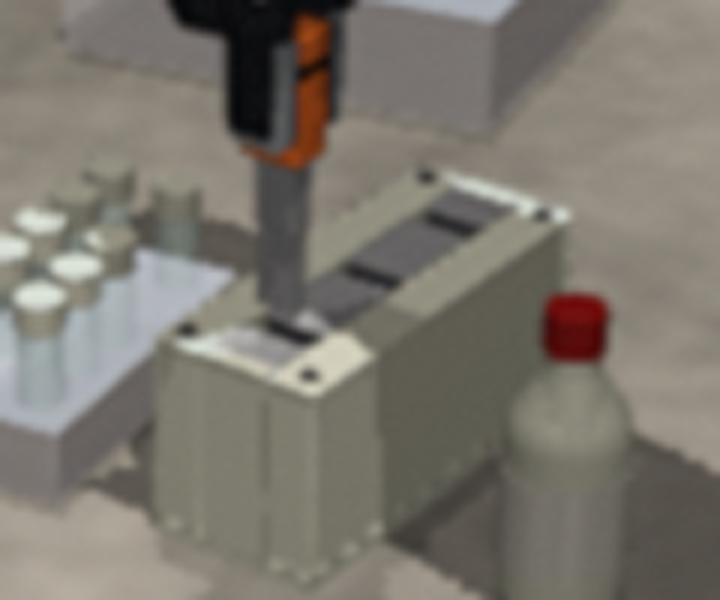

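The tip at about (284,313) sits just above slot 3's mouth at (290,332). The measured y is 2 mm off, so I correct it and then dip 3 mm into the mouth to feel its walls.

arm_command:
  increments:
    - [[-0.09,0.01,0],0]
    - [[-0.09,0.01,0],0]
    - [[-0.09,0.01,0],0]

```text
time: 12.25
ee_pos: [0.5643, -0.1066, 0.1572]
tcp_rot: [179.8, -0.2, 90.4]
wrist_force: [0.3, 0.1, -0.4]
opening: 0.0173
```

```bash
python3 go.py 0.564 -0.1062 0.145 90.4
```

```text
t 12.25 pos [ 0.5643 -0.1066  0.1572] rpy [179.84  -0.24  90.35] F [ 0.3  0.1 -0.4] op 0.0173 q [-11.   7.   3.  86.   0. -11.]
total [ 0.01 -0.01  0.49] turn -0.01 dist mm 12
```

arm_command:
  increments:
    - [[0.01,0,0.15],0]
    - [[0.01,0,0.3],0]
    - [[0.01,0,0.4],0]
    - [[0.01,0,0.49],0]
    - [[0.01,0,0.49],0]

```text
time: 12.75
ee_pos: [0.5641, -0.1062, 0.1445]
tcp_rot: [179.9, -0.2, 90.4]
wrist_force: [-0.3, 0.4, -2.0]
opening: 0.0176
```

```bash
python3 go.py 0.564 -0.1062 0.145 90.4
```

```text
t 12.75 pos [ 0.5641 -0.1062  0.1445] rpy [179.88  -0.25  90.35] F [-0.3  0.4 -2. ] op 0.0176 q [-11.   7.   2.  84.   0. -11.]
total [ 0.   -0.   -0.02] turn -0.01 dist mm 1
```

There is no contact at 4 mm, so I press on slowly.

arm_command:
  increments:
    - [[0,0,0.06],0]
    - [[0,0,0.12],0]
    - [[0,0,0.18],0]

```text
time: 13.05
ee_pos: [0.5641, -0.1062, 0.1399]
tcp_rot: [179.9, -0.2, 90.4]
wrist_force: [0.0, -0.3, -0.5]
opening: 0.0176
```

```bash
python3 go.py 0.564 -0.1062 0.145 90.4
```

```text
t 13.05 pos [ 0.5641 -0.1062  0.1399] rpy [179.88  -0.25  90.35] F [ 0.  -0.3 -0.5] op 0.0176 q [-11.   7.   1.  84.   0. -11.]
total [ 0.   -0.   -0.21] turn -0.01 dist mm 5
```

Now 8.5 mm below the top with no force, so this slot isn't the tight one. I go on down.

arm_command:
  increments:
    - [[0,0,0.15],0]
    - [[0,0,0.3],0]
    - [[0,0,0.45],0]
    - [[0,0,0.6],0]
    - [[0,0,0.75],0]

```text
time: 13.55
ee_pos: [0.5641, -0.1061, 0.1207]
tcp_rot: [179.9, -0.2, 90.4]
wrist_force: [0.1, -0.9, -0.3]
opening: 0.0175
```

```bash
python3 go.py 0.564 -0.1062 0.1134 90.4
```

```text
t 13.55 pos [ 0.5641 -0.1061  0.1207] rpy [179.89  -0.25  90.35] F [ 0.1 -0.9 -0.3] op 0.0175 q [-11.   8.  -1.  82.   0. -11.]
total [-0.   -0.    0.29] turn -0.01 dist mm 7
```

arm_command:
  increments:
    - [[0,0,0.08],0]
    - [[0,0,0.15],0]
    - [[0,0,0.2],0]
    - [[0,0,0.24],0]
    - [[0,0,0.27],0]

```text
time: 14.05
ee_pos: [0.5642, -0.1061, 0.114]
tcp_rot: [179.9, -0.2, 90.4]
wrist_force: [0.3, -0.2, 0.2]
opening: 0.0175
```

arm_command:
  increments:
    - [[0,0,0.04],0]
    - [[0,0,0.06],0]
    - [[0,0,0.08],0]

```text
time: 14.35
ee_pos: [0.5642, -0.1061, 0.112]
tcp_rot: [179.9, -0.2, 90.4]
wrist_force: [0.6, -0.8, -0.6]
opening: 0.0176
```

```bash
python3 go.py 0.564 -0.1062 0.1134 90.4
```

```text
t 14.35 pos [ 0.5642 -0.1061  0.112 ] rpy [179.88  -0.24  90.35] F [ 0.6 -0.8 -0.6] op 0.0176 q [-11.   8.  -1.  81.   0. -11.]
total [-0.   -0.01 -0.06] turn -0.01 dist mm 1
```

arm_command:
  increments:
    - [[0,0,0.05],0]
    - [[0,0,0.1],0]
    - [[0,0,0.14],0]

```text
time: 14.65
ee_pos: [0.5642, -0.1061, 0.1083]
tcp_rot: [179.9, -0.2, 90.4]
wrist_force: [0.6, 0.2, -0.7]
opening: 0.0175
```

arm_command:
  increments:
    - [[0,0,0.05],0]
    - [[0,0,0.1],0]
    - [[0,0,0.14],0]

```text
time: 14.95
ee_pos: [0.5641, -0.1061, 0.1047]
tcp_rot: [179.9, -0.2, 90.4]
wrist_force: [-0.0, 0.8, 0.6]
opening: 0.0176
```

```bash
python3 go.py 0.564 -0.1062 0.1134 90.4; python3 - <<'E'
from h import *
c=camera('side'); cv2.imwrite('pics/p.png',cv2.resize(c['frame'][180:280,300:420][...,::-1],None,fx=6,fy=6,interpolation=cv2.INTER_CUBIC))
E
```

```text
t 14.95 pos [ 0.5641 -0.1061  0.1047] rpy [179.89  -0.25  90.35] F [-0.   0.8  0.6] op 0.0176 q [-11.   8.  -2.  80.   0. -11.]
total [-0.   -0.   -0.35] turn -0.01 dist mm 9
```

View pics/p.png

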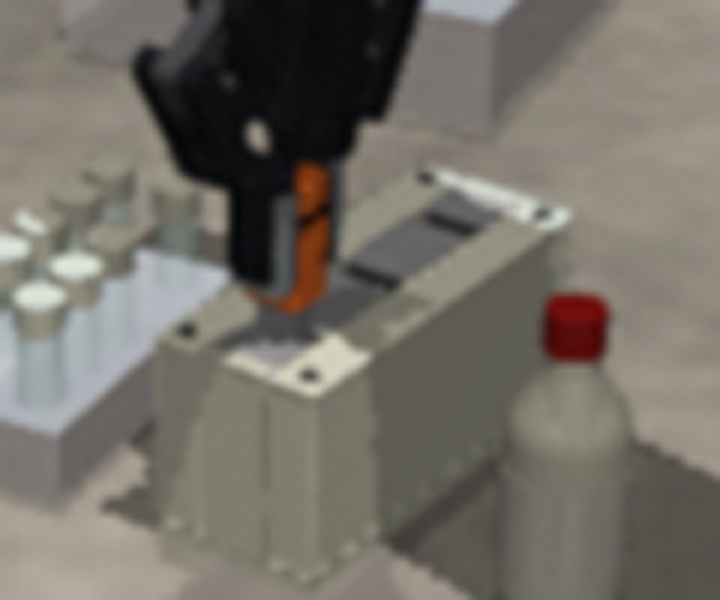

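The blade is 44 mm deep with no force, and the handle bottom at (290,308) is about 11 mm above the top, so slot 3 is too wide. While the 9 mm blade is in the 11 mm mouth, I feel the mouth's side walls to centre y exactly.

arm_command:
  increments:
    - [[0.02,0,0],0]
    - [[0.04,0,0],0]
    - [[0.04,0,0],0]

```text
time: 15.3
ee_pos: [0.5641, -0.1055, 0.1046]
tcp_rot: [179.9, -0.2, 90.3]
wrist_force: [0.3, -3.9, -1.0]
opening: 0.0178
```

arm_command:
  increments:
    - [[0.01,0,0],0]
    - [[0.02,0,0],0]
    - [[0.02,0,0],0]

```text
time: 15.6
ee_pos: [0.564, -0.1054, 0.1045]
tcp_rot: [179.9, -0.1, 90.3]
wrist_force: [-0.7, -6.0, -1.6]
opening: 0.0175
```

arm_command:
  increments:
    - [[-0.04,0,0],0]
    - [[-0.07,0,0],0]
    - [[-0.07,0,0],0]

```text
time: 15.9
ee_pos: [0.5641, -0.1069, 0.1046]
tcp_rot: [179.9, -0.2, 90.3]
wrist_force: [0.3, -0.1, -1.3]
opening: 0.0174
```

arm_command:
  increments:
    - [[-0.02,0,0],0]
    - [[-0.03,0,0],0]
    - [[-0.03,0,0],0]

```text
time: 16.2
ee_pos: [0.5641, -0.1076, 0.1046]
tcp_rot: [179.9, -0.2, 90.3]
wrist_force: [0.5, 0.3, -1.2]
opening: 0.0175
```

arm_command:
  increments:
    - [[-0.02,0,0],0]
    - [[-0.03,0,0],0]
    - [[-0.03,0,0],0]

```text
time: 16.5
ee_pos: [0.5641, -0.1079, 0.1046]
tcp_rot: [179.9, -0.2, 90.3]
wrist_force: [-0.6, 2.5, 0.2]
opening: 0.0175
```

arm_command:
  increments:
    - [[-0.01,0,0],0]
    - [[-0.02,0,0],0]
    - [[-0.02,0,0],0]

```text
time: 16.8
ee_pos: [0.5641, -0.1081, 0.1046]
tcp_rot: [179.9, -0.3, 90.4]
wrist_force: [0.7, 6.5, -0.2]
opening: 0.0172
```

The walls are at y of about -0.1055 and -0.1079, so slot 3's centre is y = -0.1067. That puts slot 2 at -0.1547. I recentre, lift out and shift.

arm_command:
  increments:
    - [[0.05,0,0],0]
    - [[0.05,0,-0.5],0]
    - [[0.05,0,-1.2],0]
    - [[0.05,0,-1.9],0]
    - [[0.05,0,-2.4],0]

```text
time: 17.3
ee_pos: [0.5644, -0.1075, 0.1668]
tcp_rot: [179.8, -0.2, 90.3]
wrist_force: [0.8, -0.0, -0.7]
opening: 0.0173
```

```bash
python3 go.py 0.564 -0.1547 0.160 90.4
```

```text
t 17.3 pos [ 0.5644 -0.1075  0.1668] rpy [179.79  -0.22  90.35] F [ 0.8 -0.  -0.7] op 0.0173 q [-11.   7.   4.  87.   0. -11.]
total [-1.89 -0.03  0.26] turn -0.01 dist mm 48
```

arm_command:
  increments:
    - [[-0.6,0,0],0]
    - [[-1.2,0,0],0]
    - [[-1.7,0,0],0]
    - [[-1.89,0,0.1],0]
    - [[-1.89,0,0.2],0]

```text
time: 17.8
ee_pos: [0.5643, -0.1558, 0.1606]
tcp_rot: [179.9, -0.2, 90.3]
wrist_force: [-1.4, 0.3, -0.7]
opening: 0.0174
```

arm_command:
  increments:
    - [[0,0,0],0]
    - [[0,0,0],0]

```text
time: 18.0
ee_pos: [0.5641, -0.1555, 0.1601]
tcp_rot: [179.9, -0.3, 90.3]
wrist_force: [0.8, 0.4, -0.3]
opening: 0.0175
```

```bash
python3 go.py 0.564 -0.1547 0.145 90.4
```

```text
t 18.0 pos [ 0.5641 -0.1555  0.1601] rpy [179.91  -0.26  90.26] F [ 0.8  0.4 -0.3] op 0.0175 q [-16.   9.   5.  86.   0. -16.]
total [ 0.03 -0.    0.6 ] turn -0.02 dist mm 15
```

arm_command:
  increments:
    - [[0.03,0,0.2],0]
    - [[0.03,0,0.4],0]
    - [[0.03,0,0.55],0]
    - [[0.03,0,0.6],0]
    - [[0.03,0,0.6],0]

```text
time: 18.5
ee_pos: [0.564, -0.1546, 0.1448]
tcp_rot: [179.9, -0.3, 90.3]
wrist_force: [0.2, 0.1, -0.2]
opening: 0.0174
```

arm_command:
  increments:
    - [[0,0,0.05],0]
    - [[0,0,0.1],0]
    - [[0,0,0.1],0]

```text
time: 18.8
ee_pos: [0.5641, -0.1548, 0.1426]
tcp_rot: [179.9, -0.2, 90.3]
wrist_force: [0.2, -0.7, 0.8]
opening: 0.0173
```

```bash
python3 go.py 0.564 -0.1547 0.140 90.4
```

```text
t 18.8 pos [ 0.5641 -0.1548  0.1426] rpy [179.9   -0.24  90.26] F [ 0.2 -0.7  0.8] op 0.0173 q [-15.   9.   3.  84.   0. -16.]
total [ 0.   -0.    0.11] turn -0.02 dist mm 3
```

arm_command:
  increments:
    - [[0,0,0.05],0]
    - [[0,0,0.08],0]
    - [[0,0,0.1],0]

```text
time: 19.1
ee_pos: [0.5644, -0.1549, 0.142]
tcp_rot: [179.8, -0.2, 90.3]
wrist_force: [-4.0, -0.1, 14.2]
opening: 0.0173
```

arm_command:
  increments:
    - [[0,0,0.05],0]
    - [[0,0,0.08],0]
    - [[0,0,0.1],0]

```text
time: 19.4
ee_pos: [0.5645, -0.155, 0.1419]
tcp_rot: [179.7, -0.2, 90.3]
wrist_force: [-6.2, 0.7, 17.8]
opening: 0.0173
```

It is stopped at about 5–6 mm, which suggests slot 2 is the tight one. Slot 1 will confirm it.

arm_command:
  increments:
    - [[0,0,-0.2],0]
    - [[0,0,-0.6],0]
    - [[0,0,-0.9],0]
    - [[0,0,-0.9],0]
    - [[0,0,-0.9],0]

```text
time: 19.9
ee_pos: [0.5645, -0.1551, 0.1643]
tcp_rot: [179.7, -0.2, 90.3]
wrist_force: [-0.0, -0.3, -0.3]
opening: 0.0172
```

```bash
python3 go.py 0.564 -0.2027 0.162 90.4
```

```text
t 19.9 pos [ 0.5645 -0.1551  0.1643] rpy [ 1.7965e+02 -1.6000e-01  9.0260e+01] F [-0.  -0.3 -0.3] op 0.0172 q [-15.   9.   5.  87.   0. -16.]
total [-1.91 -0.03  0.09] turn -0.02 dist mm 48
```

arm_command:
  increments:
    - [[-0.6,0,0],0]
    - [[-1.2,0,0],0]
    - [[-1.7,0,0],0]
    - [[-1.9,0,0.1],0]
    - [[-1.9,0,0.1],0]

```text
time: 20.4
ee_pos: [0.5644, -0.2037, 0.161]
tcp_rot: [179.7, -0.2, 90.2]
wrist_force: [-0.6, 0.0, 0.1]
opening: 0.0172
```

arm_command:
  increments:
    - [[0,0,0],0]
    - [[0,0,0],0]

```text
time: 20.6
ee_pos: [0.5644, -0.2035, 0.1608]
tcp_rot: [179.7, -0.2, 90.2]
wrist_force: [0.0, 0.3, -0.6]
opening: 0.0177
```

```bash
python3 go.py 0.564 -0.2027 0.146 90.4; python3 - <<'E'
from h import *
c=camera('side'); cv2.imwrite('pics/r.png',cv2.resize(c['frame'][160:260,300:420][...,::-1],None,fx=6,fy=6,interpolation=cv2.INTER_CUBIC))
E
```

```text
t 20.6 pos [ 0.5644 -0.2035  0.1608] rpy [179.72  -0.19  90.17] F [ 0.   0.3 -0.6] op 0.0177 q [-20.  11.   7.  87.   0. -20.]
total [ 0.03 -0.02  0.59] turn -0.04 dist mm 15
```

View pics/r.png

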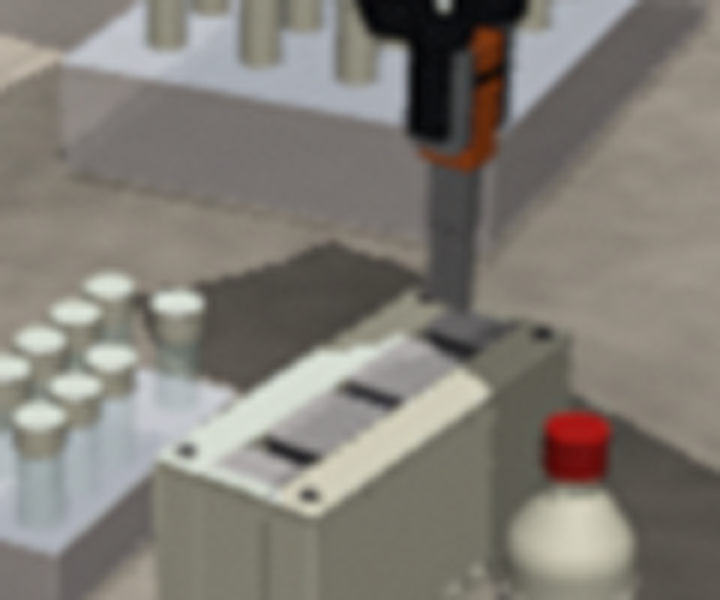

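The blade's tip at (452,308) is just above slot 1's mouth at (452,340). I lower it.

arm_command:
  increments:
    - [[0.03,-0.02,0.2],0]
    - [[0.03,-0.02,0.4],0]
    - [[0.03,-0.02,0.55],0]
    - [[0.03,-0.02,0.6],0]
    - [[0.03,-0.02,0.65],0]

```text
time: 21.15
ee_pos: [0.5639, -0.2025, 0.1445]
tcp_rot: [179.7, -0.2, 90.2]
wrist_force: [0.0, 0.6, -0.7]
opening: 0.0176
```

arm_command:
  increments:
    - [[0,0,0.07],0]
    - [[0,0,0.14],0]
    - [[0,0,0.2],0]

```text
time: 21.45
ee_pos: [0.564, -0.2025, 0.1394]
tcp_rot: [179.7, -0.2, 90.2]
wrist_force: [-0.4, -1.0, -0.6]
opening: 0.0174
```

```bash
python3 go.py 0.564 -0.2027 0.1134 90.4
```

```text
t 21.45 pos [ 0.564  -0.2025  0.1394] rpy [179.71  -0.19  90.18] F [-0.4 -1.  -0.6] op 0.0174 q [-20.  11.   5.  84.   0. -20.]
total [-0.01 -0.    1.04] turn -0.04 dist mm 26
```

The gauge passed the gap entrance freely. I go down toward the expected shoulder stop.

arm_command:
  increments:
    - [[0,0,0.2],0]
    - [[0,0,0.4],0]
    - [[0,0,0.6],0]
    - [[0,0,0.75],0]
    - [[0,0,0.85],0]

```text
time: 21.95
ee_pos: [0.5639, -0.2024, 0.1175]
tcp_rot: [179.7, -0.2, 90.2]
wrist_force: [-0.1, -0.7, -1.3]
opening: 0.0176
```

arm_command:
  increments:
    - [[0,0,0.05],0]
    - [[0,0,0.08],0]
    - [[0,0,0.1],0]

```text
time: 22.25
ee_pos: [0.564, -0.2024, 0.1151]
tcp_rot: [179.7, -0.2, 90.2]
wrist_force: [0.1, -0.1, -1.0]
opening: 0.0173
```

```bash
python3 go.py 0.564 -0.2027 0.1134 90.4
```

```text
t 22.25 pos [ 0.564  -0.2024  0.1151] rpy [179.74  -0.2   90.18] F [ 0.1 -0.1 -1. ] op 0.0173 q [-20.  11.   3.  82.   0. -20.]
total [-0.01  0.    0.07] turn -0.04 dist mm 2
```

arm_command:
  increments:
    - [[0,0,0.05],0]
    - [[0,0,0.08],0]
    - [[0,0,0.1],0]

```text
time: 22.55
ee_pos: [0.5642, -0.2024, 0.113]
tcp_rot: [179.7, -0.2, 90.2]
wrist_force: [-0.3, 0.7, 3.9]
opening: 0.0173
```

arm_command:
  increments:
    - [[0,0,0.03],0]
    - [[0,0,0.06],0]
    - [[0,0,0.06],0]

```text
time: 22.85
ee_pos: [0.5643, -0.2026, 0.1125]
tcp_rot: [179.6, -0.1, 90.2]
wrist_force: [-2.5, -0.5, 7.8]
opening: 0.0172
```

It is stopped at TCP 0.113, which puts the tip about 35.5 mm deep, with force building. Slot 1 is in size. I release.

arm_command:
  increments:
    - [[0,0,0],0]
    - [[0,0,0],0]

```text
time: 23.05
ee_pos: [0.5644, -0.2027, 0.1127]
tcp_rot: [179.6, -0.1, 90.2]
wrist_force: [-1.9, 0.0, 3.0]
opening: 0.0174
```

arm_command:
  increments:
    - [[0,0,0],0]
    - [[0,0,0],0]
    - [[0,0,0],0]
    - [[0,0,0],0]
    - [[0,0,0],0]
  claw: -0.2
  force: 20

```text
time: 23.55
ee_pos: [0.5643, -0.2027, 0.1126]
tcp_rot: [179.6, -0.1, 90.2]
wrist_force: [0.4, -0.2, -0.9]
opening: 0.0513
```

```bash
python3 go.py 0.564 -0.2027 0.1134 90.4; python3 - <<'E'
from h import *
c=camera('side'); cv2.imwrite('pics/s.png',cv2.resize(c['frame'][160:260,300:420][...,::-1],None,fx=6,fy=6,interpolation=cv2.INTER_CUBIC))
E
```

```text
t 23.55 pos [ 0.5643 -0.2027  0.1126] rpy [ 1.7963e+02 -1.3000e-01  9.0180e+01] F [ 0.4 -0.2 -0.9] op 0.0513 q [-20.  11.   2.  81.   0. -20.]
total [-0.   -0.01 -0.03] turn -0.04 dist mm 1
```

View pics/s.png

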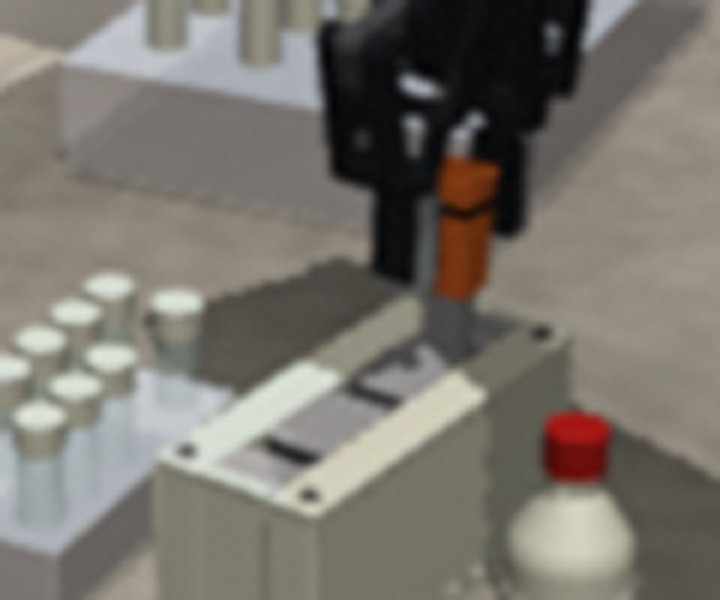

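The gauge stands in slot 1 at (465,230), with some no-go blade showing above the top. I retreat straight up, then check.

arm_command:
  increments:
    - [[0,0,-0.4],0]
    - [[0,0,-1.2],0]
    - [[0,0,-2.4],0]
    - [[0,0,-3.8],0]
    - [[0,0,-5],0]

```text
time: 24.1
ee_pos: [0.5634, -0.203, 0.2403]
tcp_rot: [179.5, -0.1, 90.2]
wrist_force: [0.5, -0.2, -0.0]
opening: 0.0513
```

arm_command:
  increments:
    - [[0,1,-0.5],0]
    - [[0,2.4,-0.5],0]
    - [[0,4,-0.5],0]
    - [[0,5.5,-0.5],0]
    - [[0,7,-0.5],0]

```text
time: 24.6
ee_pos: [0.7314, -0.2024, 0.2551]
tcp_rot: [179.5, -0.1, 90.2]
wrist_force: [0.8, 0.1, 0.7]
opening: 0.0516
```

arm_command:
  increments:
    - [[0,0,0],0]
    - [[0,0,0],0]
    - [[0,0,0],0]

```text
time: 24.9
ee_pos: [0.7305, -0.2025, 0.2564]
tcp_rot: [179.5, -0.1, 90.2]
wrist_force: [-0.9, 0.0, 0.2]
opening: 0.0513
```

```bash
python3 go.py 0.564 -0.2027 0.1134 90.4; python3 - <<'E'
from h import *
cs=snap('z')
c=cs['side'];cv2.imwrite('pics/z2.png',cv2.resize(c['frame'][160:340,270:470][...,::-1],None,fx=3.3,fy=3.3,interpolation=cv2.INTER_CUBIC))
for k,c in cs.items():
    P=pts(c).reshape(-1,3); P=P[np.isfinite(P[:,0])]
    g=P[(abs(P[:,0]-.564)<.03)&(abs(P[:,1]+.2027)<.03)&(P[:,2]>.085)&(P[:,2]<.17)]
    print(k,"gauge top",np.percentile(g[:,2],[50,95,100]).round(4) if len(g) else None)
    if len(g):
        for a,b in((.1,.11),(.11,.12),(.12,.13),(.13,.145)):
            q=g[(g[:,2]>a)&(g[:,2]<b)]; print(a,len(q),q.mean(0).round(4) if len(q) else '')
    s=P[(abs(P[:,0]-.417)<.04)&(abs(P[:,1])<.04)&(P[:,2]>.004)&(P[:,2]<.1)]
    print(k,"sample",len(s),s[:,2].max().round(4) if len(s) else '',[s[(s[:,2]>a)&(s[:,2]<b)].mean(0).round(4).tolist() for a,b in((.01,.03),(.045,.055),(.056,.07)) if len(s)])
E
```

```text
t 24.9 pos [ 0.7305 -0.2025  0.2564] rpy [ 1.7947e+02 -8.0000e-02  9.0190e+01] F [-0.9  0.   0.2] op 0.0513 q [-16.  40.  58. 108.   0. -16.]
total [ 0.   -6.71  5.66] turn -0.04 dist mm 220
side gauge top [0.1182 0.1399 0.1414]
0.1 60 [ 0.5592 -0.197   0.1053]
0.11 54 [ 0.5593 -0.1961  0.1154]
0.12 60 [ 0.5592 -0.1972  0.125 ]
0.13 92 [ 0.5596 -0.1985  0.1366]
side sample 505 0.0616 [[0.4091, 0.0099, 0.0204], [0.4117, 0.0038, 0.0506], [0.4138, 0.0004, 0.0595]]
top gauge top [0.1383 0.1412 0.1425]
0.1 33 [ 0.5654 -0.1929  0.1047]
0.11 48 [ 0.5629 -0.1954  0.1141]
0.12 50 [ 0.5632 -0.1953  0.126 ]
0.13 276 [ 0.5655 -0.2008  0.1389]
top sample 381 0.0634 [[0.4268, -0.0032, 0.0237], [0.4236, -0.0005, 0.0507], [0.417, -0.0015, 0.0603]]
```

View pics/z2.png

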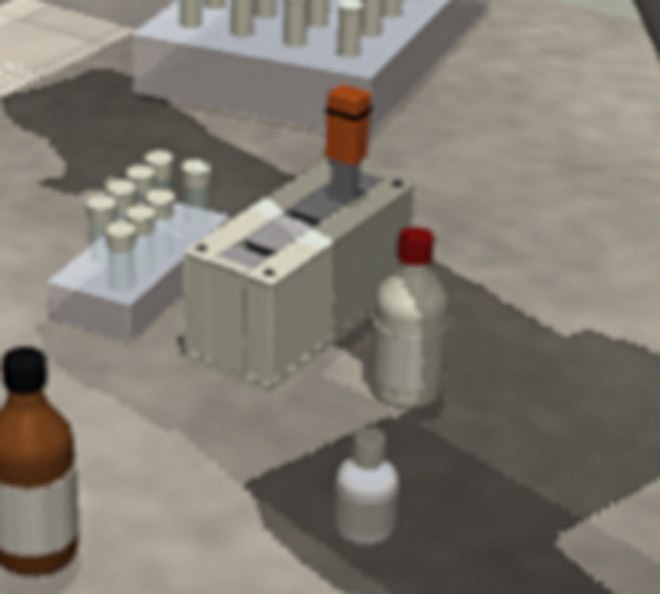

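View pics/z_top.png

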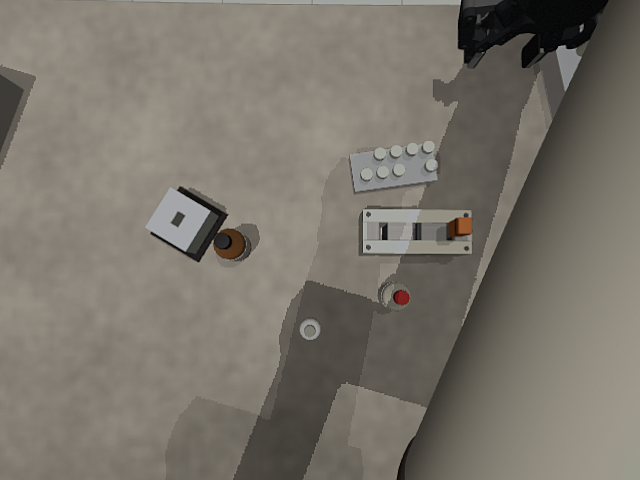

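The side view shows the gauge upright in slot 1 at (347,125) and the sample upright at (367,490). The top view shows the gauge at (459,227) and the other bottles and rack unmoved. The handle top measures about 0.140 m, so the tip is about 35 mm down. Handing in.

```bash
python3 -c "
from h import *
print(job_done()); o=get_obs(); print(o['time'],o['wrist_force'])"
```

```text
the job is handed in; nothing more can be done
None
the job is handed in; nothing more can be done
```

The gauge is standing released in slot 1 (the -y end), which is the slot in size, and the sample bottle is upright on the open bench. I handed the job in at about 25 s; no verdict is reported.

- **Sample bottle:** I moved it from the holder to about (0.417, 0.000) on the bench. I pressed it down at up to 46 N for a moment while setting it down, then eased off before releasing.
- **Slot 3:** too wide. The tip reached about 44 mm with no force.
- **Slot 2:** read as tight. It stopped at an estimated 6.5 mm (5 mm expected) with 14–18 N. I did not probe sideways to rule out misalignment, but slot 1's result settled the choice.
- **Slot 1:** in size. The gauge went in freely and the shoulder stopped it at about 35.5 mm.

**Last checks:** Both cameras put the top of the gauge handle at about 0.140–0.142 m, so the tip is about 33–35 mm below the holder's top (32.5 to 40 mm required), a thin margin at the upper reading. By eye the gauge and the sample bottle are upright, and the other bottles and the rack have not moved. The gripper is clear of everything. The two cameras disagree by up to about 6 mm in the horizontal positions of the gauge and the bottle, mostly because each sees a different side; none of the checks failed.

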